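# Find the concealed catch of the drug case

### The job

Open the locked drug case: with closed fingertips, feel lightly over the six flush white pads on its flat top panel until you find the one that gives, press that one fully in so that the lid springs open by itself, then let go and leave the lid standing open. Only touch and press: pick up nothing, and leave everything else on the table where it is.

Things in the scene. Friction and masses are not known exactly. Their poses are not given: they have to be found in the camera images.
- case: The drug case, fixed to the table: blue box 170 mm wide (y), 208 mm deep (x), 70 mm high. The half nearer the robot is topped by a level grey panel (116 mm along x), the half beyond by a white lid with a green cross (92 mm along x), tops level. Origin: on the table, under the line where panel and lid meet, mid-width. Axes: x horizontal from panel to lid, y along the width, z up.
- panel (a point): Centre of the panel on its upper surface, 70 mm above the table; axes as case. Six white pads, all alike, 42 mm square in 44 mm square openings, tops 1.5 mm below the panel's surface, centres at x = -26 and +26 mm, y = -52, 0 and +52 mm from here. Five are rigid blanks (may be touched freely); one, drawn anew each time, is the catch. Closed fingertips fit in, centred and square.
- catch (a joint): Travel of the live pad in m: 0 at rest, 0.006 fully in. It sinks straight down against a spring (2 N to start, 5 N at the bottom), frees the lid at about 0.0045 and comes back up when let go.
- lid (a joint): Angle of the lid in rad: 0 shut and latched, about 1.4 standing open. The lid (90 x 170 mm, 8 mm thick) is hinged along the edge of the case farthest from the panel; once freed, its spring swings the near edge up and away from the panel in about half a second and holds it open.
- vial: bystander, loose: amber glass vial with blue cap, 28 mm across, 55 mm tall, standing beside the case; origin at the centre of its underside
- saline: bystander, loose: clear bottle with orange cap, 50 mm across, 100 mm tall, standing beside the case; origin at the centre of its underside
- cap: bystander, loose: small purple cap, 24 mm across, 22 mm tall; origin at the centre of its underside
- tape: bystander, loose: white roll of tape lying flat, 64 mm across, 25 mm tall; origin at the centre of its underside
- tray: bystander, loose: loose white tray, 160 x 240 x 55 mm, off to the left; origin at the centre of its underside
- syringe: bystander, loose: capped syringe about 135 mm long, lying in the white tray; origin at the centre of its underside
- swabs: bystander, loose: green box 60 x 100 x 50 mm, off to the right; origin at the centre of its underside

How it is judged:
On the way:
1. the live pad is pressed in (value of joint catch above 0.0043 m), for 0.05 s.
At the end, for the whole second after the job is handed in: The lid stands open (over 1.1 rad) and still, the live pad has come back up (within 1.5 mm of rest), and every bystander is within 15 mm of where it started (value of joint lid above 1.1 rad and value of joint catch below 0.0015 m and velocity of joint lid between -0.1 and 0.1 rad/s and distance of each of vial, saline, cap, tape, tray, syringe, swabs from where it was at the start of the episode below 0.015 m); the robot touches nothing.
It fails at once if a bystander is lifted, carried or knocked (moved over 15 mm) (distance of any of vial, saline, cap, tape, tray, syringe, swabs from where it was at the start of the episode above 0.015 m).
It fails at once if the robot presses hard enough to crack the panel (over 90 N) (contact force between the fingers and anything else above 90 N).
It also fails if it takes over 64 s, if anything falls off the work surface, if the arm or the gripper's body presses on something with over 40 N, if the wrist force passes 120 N, or if a joint passes its speed limit or range.

### The arm

A 6-joint arm with a two-finger parallel gripper is mounted at the origin on the work surface. World frame = base frame: x ahead of the robot, y to its left, z up, the work surface at z = 0. Lengths are in m, angles in rad, forces in N, time in s.
With the tool pointing down it reaches from about 0.375 to 0.9 m from the base axis. Payload 3.1 kg.
Tool frame: the origin (TCP) lies on the centre line of the jaws, within the pads' length; the fingertips stand 25 mm ahead of it and the grasp point (between the pads) lies 6 mm ahead of it (manip.tips_ahead is the distance from the TCP to the fingertips, in m); z points along the fingers, y is the direction in which the jaws open and shut (so a half turn about z gives the same grasp; the last joint's range is limited). The gripper opens to 85 mm and grips with 20 to 120 N. Pads are 22 mm wide; open, the fingers measure 114 mm over their backs; the gripper's body (76 mm by 85 mm) begins 54 mm behind the grasp point. The pads swing forward as they close: fully open they stand 13 mm farther back than shut.
Start: joints at [-1.409, 0.527, 1.433, -0, 1.181, -0.178], TCP at [0.209, -0.589, 0.256] pointing down, gripper open.
Joint ranges: [-3.08, 3.08], [-0.75, 2.2], [0.22, 2.44], [-1.43, 4.57], [0, 2.65], [-2.85, 2.85]. Speed limits (rad/s): [2.79, 2.79, 3.14, 3.14, 3.14, 3.14].

### API

Orientations are given as a unit quaternion [x, y, z, w].
In Python, from station import manip gives the robot as it stands.
- The arm moves only by the tool play_rows, never from a script. Its argument "steps" is a list that holds one entry, the list of rows, each a list of 6 numbers: the shift along the tool's x, y, z in m, then the turn, a rotation vector about the tool's x, y, z in degrees. In form: [[[x, y, z, rx, ry, rz], ...]]. A call has 1 to 10 rows; each row shifts and turns the commanded pose from where the row before left it, along the tool's axes as they then stand; what a row does not reach is not made up. A row lasts 1/8 s, in which the tool goes at most 62.5 mm and 10.7 degrees, less where a joint would pass 70% of its speed; a pose out of reach is approached as far as the arm can. A call is refused whole if a number of a shift passes 0.0625 or a number of a turn 10.7, either way. A call with a gripper value outside its range is refused whole. "fingers" is the opening, from 0 (shut) to 1 (fully open), set as the call begins (left out, the last holds). The fingers move at their own pace and stop on an object; "squeeze" is the grip in N (left out, the last holds). Time passes only in rows, so rows that do not move let the fingers close. It gives the time, the measured TCP pose, the force and the opening at its end, in the units of the state.
- manip.sense(): the state, without advancing time (a new reading comes with each control period).
- manip.snapshot(name): name is "scene" or "top" or "wrist"; returns a dict with "img" (384x512x3 uint8, red, green, blue), "K" (3x3 intrinsics, pixels), "world_from_camera" (4x4, takes a point from camera to world coordinates). Camera axes: x right, y down, z forward; pixel columns grow to the right and rows downward; lengths in m; the calibration is good to about 2 mm. A picture is of the moment at which its call begins. There is no depth.
- manip.sign_off(): hands the job in, once; it reports no verdict.
Trained networks look in a picture, given as the dict that the camera call returned (one of the last four; its "shot" number tells which), for a name from the list of things; names that differ only in an ending like _2 or _b are one class to them, and where a whole thing is asked for, a point or a joint stands for the part that bears it (a point fixed in the world has none). Each returns a list of dicts, best first, with "score" (0 to 1); they miss things now and then, are a little off and sometimes report something else, mostly with a low value. They report only what shows in the picture. A call takes as long as a camera call.
- manip.regions_of(label, picture): "pixels" (384x512 bool, what is visible of it) and "rect" ([left, top, right, bottom] in pixels, round what is visible of it).
- manip.pinpoint(label, picture): "point" ([column, row] in pixels: a listed point, or the origin of a listed thing).
The state is a dict: "t": time; "q": joint angles; "qd": joint speeds; "tau": joint torques, N m; "tcp_pos": TCP position; "tool_rot": TCP orientation; "force": force on the tool from outside, world axes, zero at the start; "ft_torque": the same for the moment, N m; "finger_gap": opening from 0.0 (shut) to 1.0 (fully open).
Only numpy, scipy, OpenCV 4.12 (cv2) and the standard library are available. Lean on these libraries where they do the work, as an engineer would, in place of code of your own. Each camera call takes 0.05 s, during which the arm holds its last target.

## Working session

There is one attempt and no reset: what is moved stays moved. The work goes in short steps, Python scripts to look and compute and a tool call to move; the robot and the scene stay as the last step left them, time stands still between calls to the robot, and variables do not carry over. Pictures are saved under pics/ and viewed, and the job is handed in when it is done.

Besides the shell and the picture viewer there is one more tool, called after "Emit:" in YAML: its name, and indented under it one key for each argument. play_rows: Moves the arm, as the interface text tells. Its arguments: {"type":"object","properties":{"steps":{"type":"array"},"fingers":{"type":"number"},"squeeze":{"type":"number"}},"required":["steps"]}

```bash
mkdir -p pics
python3 - <<'E'
from station import manip
import cv2,numpy as np
s=manip.sense();print(s['t'],s['tcp_pos'],s['tool_rot'],s['force'],manip.tips_ahead)
for n in ("top","scene"):
    p=manip.snapshot(n);cv2.imwrite(f'pics/{n}0.png',p['img'][...,::-1])
    K=p['K'];T=p['world_from_camera']
    print(n,T[:3,3])
    def ray(u,v,z):
        d=T[:3,:3]@np.linalg.solve(K,[u,v,1]);o=T[:3,3];return o+d*(z-o[2])/d[2]
    for l,z in(("panel",.07),("case",0),("vial",0),("saline",0),("cap",0),("tape",0),("tray",0),("swabs",0)):
        for r in manip.pinpoint(l,p)[:1]: print(l,r['point'],r['score'],ray(*r['point'],z).round(4))
E
```

```text
0.0 [ 0.20881737 -0.58837841  0.2553164 ] [ 9.85518447e-01  1.69564686e-01  1.79470451e-05 -1.09909082e-03] [ 0.70318202  0.25922242 -0.25264266] 0.025
top [0.45515768 0.01867765 1.13108707]
panel [241.2, 217.0] 0.79 [0.4921 0.0715 0.07  ]
case [247.0, 199.8] 0.72 [0.5466 0.056  0.    ]
vial [200.1, 210.5] 0.43 [0.5178 0.2004 0.    ]
saline [293.8, 201.0] 0.81 [ 0.5389 -0.0873  0.    ]
cap [285.6, 242.2] 0.43 [ 0.4147 -0.0577  0.    ]
tape [200.2, 169.5] 0.6 [0.6449 0.1988 0.    ]
tray [90.0, 225.6] 0.76 [0.4812 0.5376 0.    ]
swabs [417.7, 213.5] 0.78 [ 0.4901 -0.4625  0.    ]
scene [ 1.36270061 -0.24425152  0.8723757 ]
panel [262.7, 162.5] 0.91 [0.4718 0.0703 0.07  ]
case [264.1, 189.7] 0.7 [0.5204 0.0606 0.    ]
vial [304.6, 181.9] 0.63 [0.5242 0.1963 0.    ]
saline [218.8, 205.0] 0.88 [ 0.5434 -0.0913  0.    ]
cap [221.7, 170.8] 0.6 [ 0.3948 -0.0451  0.    ]
tape [319.0, 203.4] 0.92 [0.6254 0.2013 0.    ]
tray [389.5, 152.8] 0.56 [ 0.4728  0.5363 -0.    ]
swabs [90.9, 220.3] 0.91 [ 0.4948 -0.4617  0.    ]
```

Run:
```python
import cv2
a=cv2.imread('pics/top0.png')
cv2.imwrite('pics/top0c.png',cv2.resize(a[140:270,160:330],None,fx=4.5,fy=4.5,interpolation=cv2.INTER_CUBIC))
a=cv2.imread('pics/scene0.png')
cv2.imwrite('pics/scene0c.png',cv2.resize(a[100:260,170:370],None,fx=3.7,fy=3.7,interpolation=cv2.INTER_CUBIC))
```

```text
(no output)
```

View pics/top0c.png

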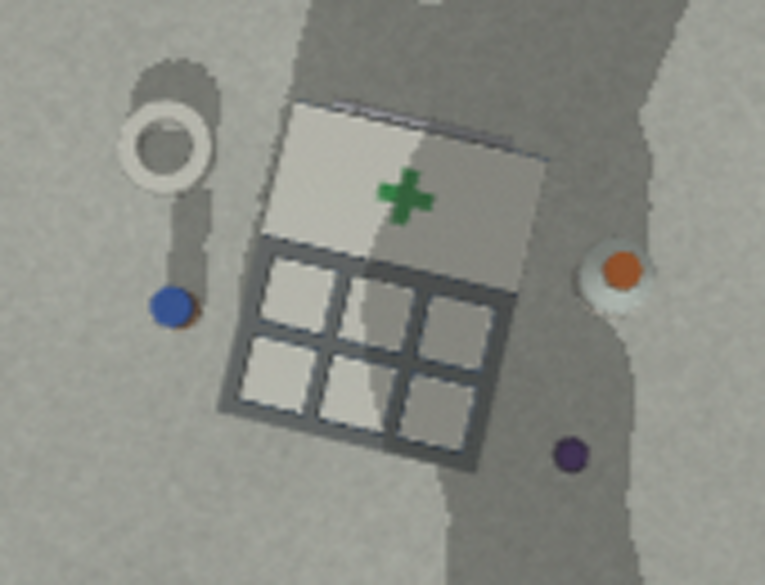

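View pics/scene0c.png

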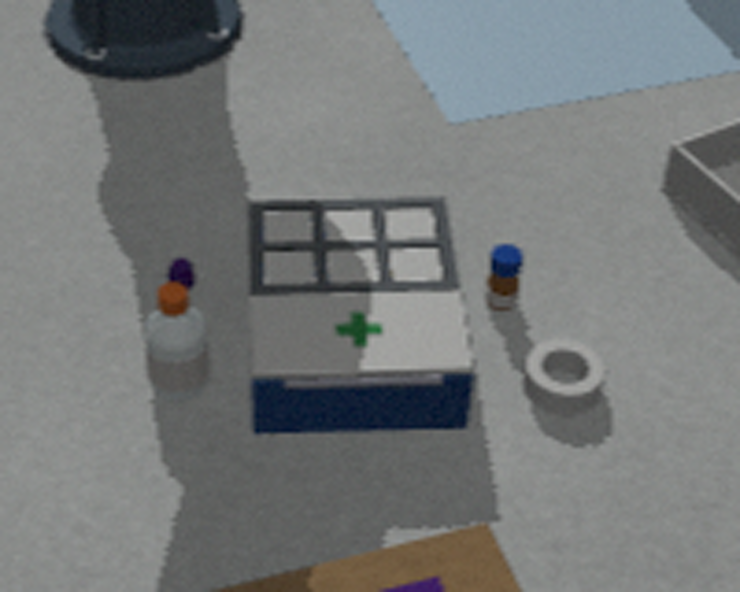

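View pics/top0.png

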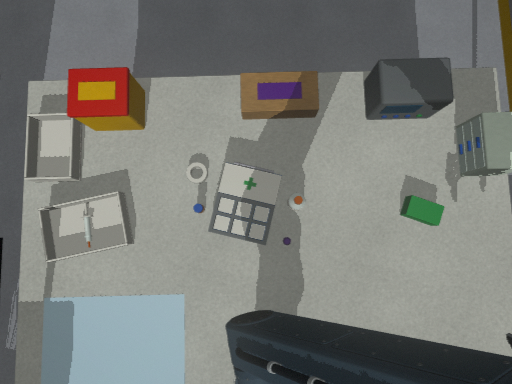

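Top crop: panel with six pads (crop pixels around 300,297 to 437,412), lid with cross beyond it, cap and saline on the right, vial and tape on the left. I'll fit the pad grid from both views.

```bash
cat > h.py <<'E'
import numpy as np
from scipy.optimize import least_squares
G=np.array([[26,52],[26,0],[26,-52],[-26,52],[-26,0],[-26,-52]])/1000.
def ray(p,u,v,z):
    K=p['K'];T=p['world_from_camera']
    d=T[:3,:3]@np.linalg.solve(K,[u,v,1]);o=T[:3,3];return o+d*(z-o[2])/d[2]
def fit(W,G=G):
    f=lambda a:(G@np.array([[np.cos(a[2]),np.sin(a[2])],[-np.sin(a[2]),np.cos(a[2])]])+a[:2]-W).ravel()
    r=least_squares(f,[.48,.07,-.2]);return r.x,np.abs(r.fun).max()
E
python3 - <<'E'
from h import *
from station import manip
t=np.array([(300,297),(379,312),(457,332),(279,376),(358,392),(437,412)]);t=(t+.5)/4.5-.5+[160,140]
s=np.array([(416,265),(350,266),(285,266),(411,224),(350,226),(288,226)]);s=(s+.5)/3.7-.5+[170,100]
for n,P in(("top",t),("scene",s)):
    p=manip.snapshot(n)
    W=np.array([ray(p,u,v,.0685)[:2] for u,v in P]);print(n,fit(W))
E
```

```text
top (array([ 0.48883204,  0.0709168 , -0.25657889]), np.float64(0.0011801766205074005))
scene (array([ 0.48683959,  0.07036071, -0.28581155]), np.float64(0.0021330198514415213))
```

Emit:
play_rows:
  steps:
    - [[0,0,0,0,0,-9.26],[0,0,0,0,0,-9.26],[0,0,0,0,0,-9.26],[0,0,0,0,0,-9.26],[0,0,0,0,0,-9.26],[0,0,0,0,0,-9.26],[0.05,0.007,0,0,0,0],[0.05,0.007,0,0,0,0],[0.05,0.007,0,0,0,0],[0.05,0.007,0,0,0,0]]
  fingers: 0

```text
t: 2.25
tcp_pos: [0.288, -0.4016, 0.2565]
tool_rot: [0.793, 0.609, 0.0, 0.0]
force: [1.0, -0.9, -0.1]
finger_gap: -0.001
```

Emit:
play_rows:
  steps:
    - [[0.05,0.007,0,0,0,0],[0.05,0.007,0,0,0,0],[0.05,0.007,0,0,0,0],[0.05,0.007,0,0,0,0],[0.05,0.007,0,0,0,0],[0.05,0.007,0,0,0,0],[0.05,0.007,0,0,0,0],[0.05,0.007,0,0,0,0],[0.05,0.007,0,0,0,0],[0,0,0,0,0,0]]

```text
t: 3.5
tcp_pos: [0.4651, 0.0184, 0.2566]
tool_rot: [0.791, 0.612, 0.001, 0.0]
force: [0.2, -1.1, -0.2]
finger_gap: -0.002
```

Run:
```python
from station import manip
from h import *
import cv2
p=manip.snapshot("wrist");cv2.imwrite('pics/w1.png',p['img'][...,::-1]);np.savez('w1.npz',K=p['K'],world_from_camera=p['world_from_camera'])
s=manip.sense();print(s['tcp_pos'],s['tool_rot'],s['q'].round(2) if hasattr(s['q'],'round') else s['q'])
for r in manip.pinpoint("panel",p)[:2]: print(r,ray(p,*r['point'],.07))
```

```text
[0.46437355 0.01691656 0.2563772 ] [ 7.91699456e-01  6.10910731e-01 -2.71435743e-05  2.22437386e-04] [-0.2   0.31  1.82 -0.    1.01  0.05]
{'point': [265.5, 118.7], 'score': 0.73} [0.49017913 0.07278523 0.07      ]
```

View pics/w1.png

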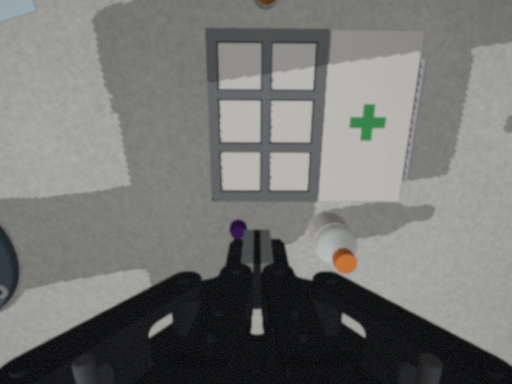

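Run:
```python
from h import *
p=np.load('w1.npz')
P=[(294.5,66),(291,121.5),(289.5,172),(240,66),(240.5,121.5),(240.5,172)]
W=np.array([ray(p,u,v,.0685)[:2] for u,v in P]);a,e=fit(W);print(a,np.degrees(a[2]),e)
q=(.7917,.6109);print(2*np.degrees(np.arctan2(q[1],q[0])))
```

```text
[ 0.4899695   0.06981178 -0.26410089] -15.13186654145648 0.0008783052332775876
75.30975841962668
```

Emit:
play_rows:
  steps:
    - [[0.006,-0.016,0.03,0,0,0],[0,0,0.04,0,0,0],[0,0,0.04,0,0,0],[0,0,0.03,0,0,0],[0,0,0.01,0,0,0],[0,0,0,0,0,0],[0,0,0,0,0,0]]

```text
t: 4.47
tcp_pos: [0.451, 0.0251, 0.1073]
tool_rot: [0.793, 0.609, 0.001, 0.001]
force: [-0.4, -0.4, 0.2]
finger_gap: 0.001
```

Run:
```python
from station import manip
import cv2
p=manip.snapshot("wrist");cv2.imwrite('pics/w2.png',p['img'][...,::-1])
s=manip.sense();print(s['t'],s['tcp_pos'],s['force'],s['ft_torque'])
```

```text
4.525 [0.4509837  0.02519243 0.10739317] [ 0.61997774 -0.04943348 -0.16553124] [-0.0391158   0.03537157  0.00887624]
```

View pics/w2.png

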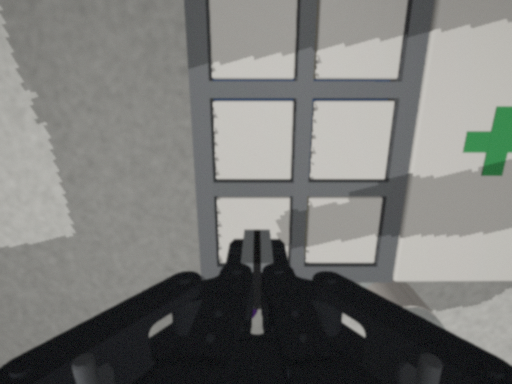

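The fingertips stand over the near right pad (pad spans columns 215–290, rows 197–265; tips at 257,240).

Emit:
play_rows:
  steps:
    - [[0,0.0,0.006,0,0,0],[0,0,0.005,0,0,0],[0,0,0.001,0,0,0],[0,0,0,0,0,0],[0,0,0,0,0,0]]

```text
t: 5.15
tcp_pos: [0.4502, 0.0256, 0.0943]
tool_rot: [0.793, 0.609, -0.0, -0.0]
force: [-0.4, 0.4, 0.2]
finger_gap: 0.002
```

Emit:
play_rows:
  steps:
    - [[0,0,0.001,0,0,0],[0,0,0,0,0,0]]

```text
t: 5.4
tcp_pos: [0.4503, 0.0256, 0.0936]
tool_rot: [0.793, 0.609, 0.0, 0.0]
force: [0.1, 0.8, 4.1]
finger_gap: -0.001
```

Emit:
play_rows:
  steps:
    - [[0,0,0.001,0,0,0],[0,0,0,0,0,0]]

```text
t: 5.65
tcp_pos: [0.4503, 0.0256, 0.0935]
tool_rot: [0.793, 0.609, 0.0, 0.0]
force: [-2.8, 1.1, 14.0]
finger_gap: 0.002
```

Emit:
play_rows:
  steps:
    - [[0,0,0.001,0,0,0],[0,0,0,0,0,0]]

```text
t: 5.9
tcp_pos: [0.4503, 0.0256, 0.0935]
tool_rot: [0.793, 0.609, 0.001, 0.001]
force: [-3.8, 0.3, 24.1]
finger_gap: 0.003
```

The first pad is rigid (24 N, no sinking), with contact at a TCP height of 0.0936. Next is the middle pad of this row.

Emit:
play_rows:
  steps:
    - [[0,0,-0.012,0,0,0],[0.026,0,0,0,0,0],[0.026,0,0,0,0,0],[0,0,0,0,0,0],[0,0,0.007,0,0,0],[0,0,0.003,0,0,0],[0,0,0.001,0,0,0],[0,0,0,0,0,0],[0,0,0,0,0,0]]

```text
t: 7.02
tcp_pos: [0.4631, 0.0752, 0.0935]
tool_rot: [0.793, 0.609, -0.0, -0.0]
force: [-3.5, 0.7, 17.1]
finger_gap: -0.003
```

Emit:
play_rows:
  steps:
    - [[0,0,-0.012,0,0,0],[0.027,0,0,0,0,0],[0.026,0,0,0,0,0],[0,0,0,0,0,0],[0,0,0.007,0,0,0],[0,0,0.003,0,0,0],[0,0,0.002,0,0,0],[0,0,0,0,0,0],[0,0,0,0,0,0]]

```text
t: 8.15
tcp_pos: [0.4766, 0.1262, 0.0935]
tool_rot: [0.793, 0.609, -0.001, -0.0]
force: [-2.3, -1.8, 14.1]
finger_gap: -0.003
```

Rigid as well. Next is the far-row left pad (+26, +52).

Emit:
play_rows:
  steps:
    - [[0,0,-0.012,0,0,0],[0,0.026,0,0,0,0],[0,0.026,0,0,0,0],[0,0,0,0,0,0],[0,0,0.007,0,0,0],[0,0,0.003,0,0,0],[0,0,0.002,0,0,0],[0,0,0,0,0,0],[0,0,0,0,0,0]]

```text
t: 9.28
tcp_pos: [0.5255, 0.1138, 0.0935]
tool_rot: [0.793, 0.61, -0.001, -0.001]
force: [-4.1, -1.7, 14.2]
finger_gap: -0.003
```

Emit:
play_rows:
  steps:
    - [[0,0,-0.012,0,0,0],[-0.026,0,0,0,0,0],[-0.026,0,0,0,0,0],[0,0,0,0,0,0],[0,0,0.007,0,0,0],[0,0,0.003,0,0,0],[0,0,0.002,0,0,0],[0,0,0,0,0,0],[0,0,0,0,0,0]]

```text
t: 10.4
tcp_pos: [0.5141, 0.0637, 0.0923]
tool_rot: [0.793, 0.609, 0.0, -0.0]
force: [0.1, 1.2, 1.5]
finger_gap: 0.002
```

The far-row middle pad gives: z is 0.0923 at only 1.5 N. I'll press it fully in.

Emit:
play_rows:
  steps:
    - [[0,0,0.002,0,0,0],[0,0,0.002,0,0,0],[0,0,0.001,0,0,0],[0,0,0.0005,0,0,0],[0,0,0,0,0,0],[0,0,0,0,0,0]]

```text
t: 11.15
tcp_pos: [0.5142, 0.0636, 0.0875]
tool_rot: [0.793, 0.609, 0.0, 0.0]
force: [-2.6, 2.7, 9.9]
finger_gap: -0.002
```

Bottomed out at 6 mm. Let go by rising straight up, then backing away from the lid toward the robot.

Emit:
play_rows:
  steps:
    - [[0,0,-0.005,0,0,0],[0,0,-0.01,0,0,0],[0,-0.01,-0.03,0,0,0],[0,-0.03,-0.04,0,0,0],[0,-0.04,-0.04,0,0,0],[0,0,-0.04,0,0,0],[0,0,0,0,0,0],[0,0,0,0,0,0],[0,0,0,0,0,0]]

```text
t: 12.28
tcp_pos: [0.4362, 0.0838, 0.2506]
tool_rot: [0.793, 0.609, -0.001, -0.001]
force: [0.8, -0.2, -0.4]
finger_gap: 0.0
```

Run:
```python
from station import manip
import cv2,numpy as np
s=manip.sense();print(s['t'],s['tcp_pos'],s['force'],s['qd'])
a=manip.snapshot("scene")['img'];p=manip.snapshot("wrist")['img']
cv2.imwrite('pics/s3.png',a[...,::-1]);cv2.imwrite('pics/w3.png',p[...,::-1])
```

```text
12.275 [0.4362132  0.08380239 0.25058344] [ 0.76444501 -0.17146634 -0.39017474] [ 0.00139901  0.0058104  -0.00252068  0.00284774  0.0016716  -0.00163236]
```

View pics/s3.png

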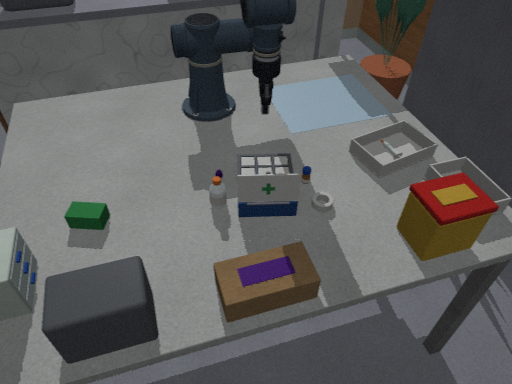

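View pics/w3.png

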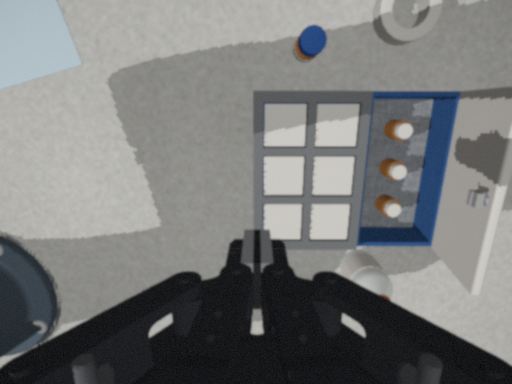

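Wrist view: the lid stands open (columns 435–512), the case interior is visible, and all six pads look flush. Scene view: the lid is upright with its cross at (268,188), and the arm is clear. A short wait, then a stillness and bystander check.

Emit:
play_rows:
  steps:
    - [[0,0,0,0,0,0],[0,0,0,0,0,0],[0,0,0,0,0,0],[0,0,0,0,0,0],[0,0,0,0,0,0],[0,0,0,0,0,0]]

```text
t: 13.12
tcp_pos: [0.4368, 0.084, 0.2519]
tool_rot: [0.793, 0.609, 0.0, 0.0]
force: [-0.4, 0.3, 0.7]
finger_gap: -0.002
```

Run:
```python
from station import manip
from h import *
import cv2
q=manip.snapshot("wrist")['img'];o=cv2.imread('pics/w3.png')[...,::-1]
d=cv2.absdiff(cv2.GaussianBlur(q,(5,5),0),cv2.GaussianBlur(np.ascontiguousarray(o),(5,5),0)).max(2);print("changed px wrist",(d>25).sum())
p=manip.snapshot("scene")
for l in("vial","saline","cap","tape","tray","swabs"):
    for r in manip.pinpoint(l,p)[:1]: print(l,r['point'],r['score'],ray(p,*r['point'],0).round(4))
manip.sign_off()
```

```text
changed px wrist 3142
vial [304.8, 181.3] 0.7 [0.5217 0.198  0.    ]
saline [221.2, 204.2] 0.95 [ 0.5423 -0.0836  0.    ]
cap [389.6, 155.1] 0.64 [0.484  0.5299 0.    ]
tape [319.6, 203.7] 0.85 [0.6271 0.2026 0.    ]
tray [390.2, 156.0] 0.68 [0.4889 0.5293 0.    ]
swabs [90.1, 220.3] 0.56 [ 0.4942 -0.4639  0.    ]
the job is handed in; nothing more can be done
```

The lid is standing open and the job is handed in at about 13 s of the 64 s allowed. No verdict was reported.

**What I did:** I felt the pads with closed fingertips. Four were rigid, at 14–24 N with the tips not sinking. The far-row middle pad (+26, 0 mm) gave way at about 1.5 N. I pressed it in the full 6 mm (about 10 N at the bottom), the lid sprang open, and I let go and backed the arm clear. I did not need to try the sixth pad.

**Last checks that agreed:**
- **Lid and pads:** the scene and wrist pictures show the lid upright and all six pads looking flush.
- **Robot:** it was clear of everything, reading under 1 N.
- **Bystanders:** vial, saline, tape and swabs were found within 8 mm of their first sighting in the scene view.

**Checks that failed or disagreed:**
- **Cap:** the final network answer put the cap at the tray, which is plainly a wrong detection. I only saw it in the pictures, near its starting place, so its position was not measured again.
- **Tray:** its reading shifted by about 18 mm, which is over the 15 mm limit. The arm never went near it, so I take this as detection error.
- **Syringe:** I never located it, before or after; the arm stayed away from the tray it lies in.
- **Stillness:** comparing wrist pictures before and after the wait showed 3142 changed pixels. The arm itself settled by about 1 mm in between, which may be the cause, but I handed in without looking into it. So the check did not confirm that the lid was still.

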